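Advance the carton stop one turn and lock it

ROBOT

A 6-joint arm with a two-finger parallel gripper is mounted at the origin on the work surface. World frame = base frame: x ahead of the robot, y to its left, z up, the work surface at z = 0. Lengths are in m, angles in rad, forces in N, time in s.
With the tool pointing down it reaches from about 0.25 to 0.725 m from the base axis. Payload 4 kg.
Tool frame: the origin (TCP) lies midway between the tips of the shut fingers; the grasp point (between the pads) lies bot.pinch_z behind it (bot.pinch_z is the distance from the TCP to the grasp point, in m); z points along the fingers, y is the direction in which the jaws open and shut (so a half turn about z gives the same grasp; the last joint's range is limited). The gripper opens to 85 mm and grips with 20 to 120 N. Pads are 22 mm wide; open, the fingers measure 114 mm over their backs; the gripper's body (76 mm by 85 mm) begins 54 mm behind the grasp point. The pads swing forward as they close: fully open they stand 13 mm farther back than shut.
Start: joints at [1.266, 0.241, 0.005, 1.335, 0, 1.571], TCP at [0.15, 0.477, 0.231] pointing down, gripper open.
Joint ranges: [-2.72, 2.72], [-1.05, 1.87], [-1.09, 1.28], [-1.99, 2.15], [-1.42, 1.44], [-3.14, 3.14]. Speed limits (rad/s): [2.79, 2.79, 3.14, 3.14, 3.14, 3.14].

INTERFACE

Orientations are given as a unit quaternion [x, y, z, w].
In Python, from workcell import bot gives the robot as it stands. The module is installed in compiled form; this text tells all that it offers.
- The arm moves only by the tool move_arm, never from a script. Its argument "series" is a list that holds one entry, the list of rows, each a list of 7 numbers: the shift along the world's x, y, z in cm, then the turn, a rotation vector about the world's x, y, z in degrees, then the opening, from 0 (shut) to 1 (fully open). A call has exactly 5 rows; each row shifts and turns the pose as measured when the row begins; what a row does not reach is not made up. A row lasts 1/10 s, in which the tool goes at most 50 mm and 8.59 degrees, less where a joint would pass 70% of its speed; a pose out of reach is approached as far as the arm can. A call with a gripper value outside its range is refused whole. The fingers move at their own pace and stop on an object; the grip force is fixed at half the most. Time passes only in rows, so rows that do not move let the fingers close, or fill a call up. It gives the time, the measured TCP pose, the force and the opening at its end, in the units of the state.
- bot.get_obs(): the state, without advancing time (a new reading comes with each control period).
- bot.camera(name): name is "scene" or "top"; returns (picture, depth): 400x640x3 uint8, red, green, blue; 400x640 float32, m along the optical axis (not along the pixel's ray), 0 where there is no reading.
- bot.camera_info(name): a dict with "vfov" (degrees; the focal length in pixels is half the picture's height over the tangent of half this angle, whatever the lens; pixels are square), "cx", "cy" (the principal point, pixels), "k1" (the pictures are not rectified: a ray, as slopes to the right and down, at radius r is drawn at 1 + k1 r^2 times it, then the intrinsics apply), "cam_to_world" (4x4, takes a point from camera to world coordinates). Camera axes: x right, y down, z forward; pixel columns grow to the right and rows downward; lengths in m; the calibration is good to about 2 mm. A picture is of the moment at which its call begins. camera_info takes no time and is no camera call.
- bot.job_done(): hands the job in, once; it reports no verdict.
Trained networks look in the newest picture that a camera, given by its name, has taken for a name from the list of things; names that differ only in an ending like _2 or _b are one class to them, and where a whole thing is asked for, a point or a joint stands for the part that bears it (a point fixed in the world has none). Each returns a list of dicts, best first, with "confidence" (0 to 1); they miss things now and then, are a little off and sometimes report something else, mostly with a low value. They report only what shows in the picture. A call takes as long as a camera call.
- bot.find_in(camera, target): "at" ([x, y, z] in m, in world coordinates, good to about 4 mm: the middle of the surface that is visible of it).
The state is a dict: "clock": time; "joint_pos": joint angles; "joint_vel": joint speeds; "tau": joint torques, N m; "eef_pos": TCP position; "tool_rot": TCP orientation; "ft_force": force on the tool from outside, world axes, zero at the start; "ft_torque": the same for the moment, N m; "grip_width": finger opening in m.
Only numpy, scipy, OpenCV 4.12 (cv2) and the standard library are available. Lean on these libraries where they do the work, as an engineer would, in place of code of your own. Each camera call takes 0.05 s, during which the arm holds its last target.

TASK

Move the carton stop out by one pitch: push the hand wheel round clockwise (seen from above) by its upright handle through exactly one full turn, so that the handle comes back to where it started, without running well past it. Then push the lock lever clockwise, away from the wheel, until it comes to its stop along the bed. Use only the outside of the fingers and push slowly and gently: pinch nothing, pick nothing up, and leave the other things on the counter where they are.

Things in the scene. Friction and masses are not known exactly. Their poses are not given: they have to be found in the camera images.
- wheel_axis (a point): point on the vertical axis of the hand wheel, 122 mm above the counter, the height of the middle of the wheel's handle. It belongs to the fixed base of the carton stop, and its x and y axes are those of the base: +y runs along the bed from the wheel towards the lock lever and the stop plate. Below the wheel is a gear housing 120 x 130 mm, 60 mm tall, on a foot 150 x 160 mm.
- wheel_handle (a point): centre of the wheel's upright handle: a dark, round, rubber-covered grip of 22 mm diameter standing on the rim at one of the three spokes, 70 mm from the wheel axis, reaching from 95 to 150 mm above the counter (the rest of the light metal wheel, 156 mm across, lies below 100 mm). The point turns with the wheel.
- wheel (a joint): angle of the hand wheel, rad, grows as it turns clockwise seen from above. At 0 the handle lies on the base's -x side of the axis. It may start anywhere from 0 to 5.4; it can turn from -0.6 to 13.5. Friction asks for about 3 to 4 N at the handle; the wheel stays where it is left. Meet the handle slowly (under about 100 mm/s): a hard knock counts as rough pushing.
- carriage (a joint): position of the carriage with the stop plate along the bed, m, grows away from the wheel; driven by the wheel, 30 mm a turn
- stop_plate (a point): middle of the upper edge of the upright steel stop plate (100 mm wide, 8 mm thick) on the carriage, 126 mm above the counter
- lock_pivot (a point): point on the vertical axis of the lock lever, 79 mm above the counter, 150 mm from the wheel axis along the base's +y
- lock_handle (a point): centre of the lock lever's upright knob: dark, round, 18 mm diameter, 65 mm from the lever's pivot, reaching from 57 to 97 mm above the counter (bed rails below reach 32 mm, the flat lever arm 66 mm). It moves with the lever.
- lock (a joint): angle of the lock lever, rad: 0 = open, the arm sticking out sideways from the bed to the base's -x; grows as it swings clockwise seen from above, away from the wheel, to its stop at 1.5 = locked, the arm lying along the bed towards the stop plate. It starts between 0 and 0.25. About 2 N at the knob moves it; it stays where it is left.
- weight: chrome calibration weight, 38 mm across, 62 mm tall, upright; loose bystander, origin at the centre of its underside
- cap: teal silicone bottle cap, 38 mm across, 18 mm tall, open side up; loose bystander, origin at the centre of its underside
- phone_stand: clear acrylic phone stand, 75 x 75 mm, 86 mm tall; loose bystander, origin at the centre of its underside
- candle_holder: small pewter candle holder, 74 mm across, 48 mm tall; loose bystander, origin at the centre of its underside
- tape_roll: roll of packing tape lying flat, 90 mm across, 48 mm tall; loose bystander, origin at the centre of its underside
- carton: small taped carton, 70 x 100 x 50 mm; loose bystander, origin at the centre of its underside

How it is judged:
By the outcome, as a careful person would: the job done as asked, in the order asked, and still so for the second after the job is handed in, with the robot touching nothing.
It also fails if it takes over 64 s, if anything falls off the work surface, if the arm or the gripper's body presses on something with over 40 N, if the wrist force passes 120 N, or if a joint passes its speed limit or range.

## Working session

There is one attempt and no reset: what is moved stays moved. The work goes in short steps, Python scripts to look and compute and a tool call to move; the robot and the scene stay as the last step left them, time stands still between calls to the robot, and variables do not carry over. Pictures are saved under pics/ and viewed, and the job is handed in when it is done.

Besides the shell and the picture viewer there is one more tool, called after ">>>" as a command line: name --argument value ..., lists and objects as JSON in quotes. move_arm: Moves the arm, as the interface text tells. Its arguments: {"type":"object","properties":{"series":{"type":"array","items":{"type":"array","items":{"type":"array","items":{"type":"number"}}}}},"required":["series"]}

```bash
ls; mkdir -p pics
cat > h.py <<'E'
import numpy as np, cv2
from workcell import bot
def obs():
    o=bot.get_obs(); print({k:np.round(o[k],3).tolist() for k in ['clock','eef_pos','tool_rot','ft_force','grip_width','joint_pos']})
def px2w(n,u,v,d):
    i=bot.camera_info(n); f=200/np.tan(np.radians(i['vfov'])/2)
    K=np.array([[f,0,i['cx']],[0,f,i['cy']],[0,0,1]])
    p=cv2.undistortPoints(np.array([[[u,v]]],float),K,np.array([i['k1'],0,0,0.]))[0,0]
    return (np.array(i['cam_to_world'])@[p[0]*d,p[1]*d,d,1])[:3]
def w2px(n,P):
    i=bot.camera_info(n); f=200/np.tan(np.radians(i['vfov'])/2)
    q=np.linalg.inv(np.array(i['cam_to_world']))@np.append(P,1); s=q[:2]/q[2]; s=s*(1+i['k1']*(s@s)); return s*f+[i['cx'],i['cy']]
def snap(n,fn):
    p,d=bot.camera(n); cv2.imwrite('pics/'+fn,p[:,:,::-1]); np.save('/tmp/'+n+'.npy',d); return p,d
E
python3 - <<'E'
from h import *
obs(); print(bot.pinch_z)
for n in ['top','scene']:
    snap(n,n+'0.png'); print(n,np.round(bot.camera_info(n)['cam_to_world'],3).tolist())
    for t in ['wheel_handle','lock_handle','stop_plate','wheel','lock','weight','cap','phone_stand','candle_holder','tape_roll','carton']:
        print(t,[(np.round(r['at'],3).tolist(),round(r['confidence'],2)) for r in bot.find_in(n,t)[:2]])
obs()
E
```

```text
pics
{'clock': 0.0, 'eef_pos': [0.15, 0.476, 0.23], 'tool_rot': [0.152, 0.988, -0.001, -0.0], 'ft_force': [-0.176, -0.831, -1.267], 'grip_width': 0.085, 'joint_pos': [1.266, 0.241, 0.004, 1.335, -0.0, 1.571]}
0.0187
top [[0.017, -0.997, 0.081, 0.504], [-1.0, -0.018, -0.013, 0.001], [0.015, -0.081, -0.997, 0.973], [0.0, 0.0, 0.0, 1.0]]
wheel_handle [([0.541, -0.044, 0.093], 0.63)]
lock_handle [([0.53, 0.115, 0.072], 0.56)]
stop_plate [([0.561, 0.231, 0.049], 0.56)]
wheel [([0.542, -0.04, 0.091], 0.77)]
lock [([0.53, 0.108, 0.066], 0.89)]
weight [([0.441, 0.051, 0.039], 0.82)]
cap [([0.428, -0.163, 0.003], 0.74)]
phone_stand [([0.7, 0.044, 0.022], 0.68)]
candle_holder [([0.68, -0.116, 0.013], 0.94)]
tape_roll [([0.572, -0.255, 0.05], 0.72), ([0.564, 0.23, 0.05], 0.48)]
carton []
scene [[-0.5, 0.678, -0.538, 0.969], [0.866, 0.391, -0.312, 0.243], [-0.001, -0.622, -0.783, 0.691], [0.0, 0.0, 0.0, 1.0]]
wheel_handle [([0.54, -0.038, 0.092], 0.87)]
lock_handle [([0.53, 0.115, 0.075], 0.89)]
stop_plate [([0.58, 0.231, 0.046], 0.82)]
wheel [([0.542, -0.035, 0.093], 0.62)]
lock [([0.529, 0.116, 0.072], 0.64)]
weight [([0.447, 0.064, 0.039], 0.89), ([0.462, 0.227, 0.049], 0.44)]
cap []
phone_stand [([0.701, 0.042, 0.009], 0.86)]
candle_holder [([0.688, -0.108, 0.011], 0.82)]
tape_roll [([0.578, -0.244, 0.033], 0.88)]
carton [([0.462, 0.229, 0.048], 0.9)]
{'clock': 1.2, 'eef_pos': [0.15, 0.477, 0.231], 'tool_rot': [0.152, 0.988, -0.0, -0.0], 'ft_force': [0.998, -0.223, 0.57], 'grip_width': 0.085, 'joint_pos': [1.266, 0.241, 0.005, 1.335, 0.0, 1.571]}
```

View pics/top0.png

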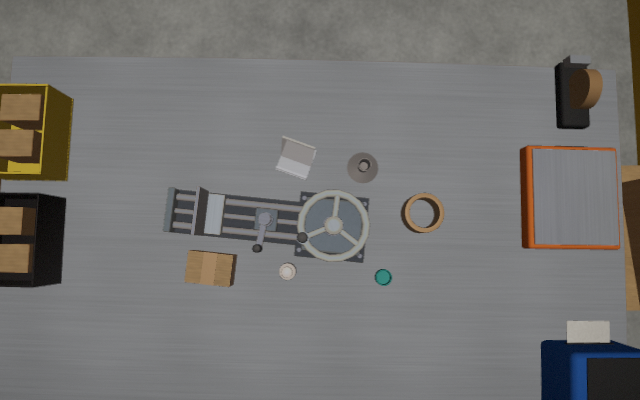

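View pics/scene0.png

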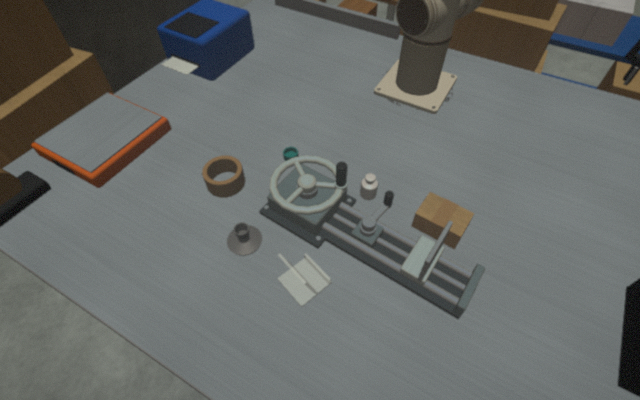

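Top view: the wheel hub is at about (334,225), the dark handle at (302,238), the lock pivot at (265,215), the knob at (257,248), the weight at (288,271) and the carton at (210,268). I'll measure these with the depth image.

```bash
cat >> h.py <<'E'
def cloud(n,d):
    i=bot.camera_info(n); f=200/np.tan(np.radians(i['vfov'])/2)
    K=np.array([[f,0,i['cx']],[0,f,i['cy']],[0,0,1]])
    v,u=np.mgrid[0:400,0:640]
    p=cv2.undistortPoints(np.stack([u,v],-1).reshape(-1,1,2).astype(float),K,np.array([i['k1'],0,0,0.])).reshape(400,640,2)
    P=np.concatenate([p,np.ones((400,640,1))],-1)*d[...,None]
    T=np.array(i['cam_to_world']); return P@T[:3,:3].T+T[:3,3]
E
python3 - <<'E'
from h import *
d=np.load('/tmp/top.npy'); C=cloud('top',d)
im=cv2.imread('pics/top0.png')
cv2.imwrite('pics/crop0.png',cv2.resize(im[150:300,150:400],None,fx=3.2,fy=3.2,interpolation=cv2.INTER_CUBIC))
for n in ['top','scene']:
    d=np.load('/tmp/%s.npy'%n); C=cloud(n,d).reshape(-1,3)
    def m(lo,hi,x0,x1,y0,y1):
        s=C[(C[:,2]>lo)&(C[:,2]<hi)&(C[:,0]>x0)&(C[:,0]<x1)&(C[:,1]>y0)&(C[:,1]<y1)]
        print(n,len(s),np.round(s.mean(0),4),np.round(s.min(0),3),np.round(s.max(0),3)) if len(s) else print(0)
        return s[:,:2]
    # wheel ring: fit circle to enclosing
    s=m(.075,.106,.4,.65,-.15,.09)
    print('ring',cv2.minEnclosingCircle(s.astype(np.float32)))
    m(.112,.2,.4,.65,-.15,.09)   # handle
    m(.14,.2,.4,.65,-.15,.09)
    m(.085,.12,.35,.6,.07,.17)  #knob
    m(.06,.12,.35,.6,.07,.17)
    m(.1,.16,.4,.7,.17,.35)  #stop
    m(.02,.15,.38,.47,.02,.1) #weight
    m(.02,.15,.38,.5,.15,.32) #carton
    m(.02,.15,.63,.8,0,.12)
    m(.02,.15,.63,.8,-.2,-.05)
E
```

```text
top 2095 [ 0.542  -0.0441  0.0922] [ 0.466 -0.118  0.075] [0.62  0.035 0.105]
ring ((0.5401239395141602, -0.04070303961634636), 0.0802871361374855)
top 97 [0.5146 0.0222 0.1496] [0.505 0.013 0.113] [0.525 0.032 0.153]
top 95 [0.5148 0.0224 0.1503] [0.505 0.013 0.146] [0.525 0.032 0.153]
top 59 [0.4908 0.1187 0.0964] [0.482 0.111 0.086] [0.499 0.126 0.1  ]
top 334 [0.5273 0.1117 0.0738] [0.482 0.093 0.06 ] [0.566 0.126 0.1  ]
top 350 [0.5661 0.2408 0.1195] [0.517 0.234 0.1  ] [0.615 0.25  0.129]
top 232 [0.4409 0.0558 0.049 ] [0.422 0.038 0.021] [0.458 0.075 0.066]
top 1576 [0.4439 0.227  0.0497] [0.405 0.175 0.02 ] [0.483 0.282 0.056]
top 617 [0.7074 0.0404 0.055 ] [0.654 0.    0.02 ] [0.736 0.089 0.09 ]
top 150 [ 0.6841 -0.1136  0.038 ] [ 0.668 -0.127  0.022] [ 0.697 -0.097  0.052]
scene 1972 [ 0.5529 -0.039   0.0901] [ 0.47  -0.117  0.075] [0.622 0.035 0.106]
ring ((0.5435341596603394, -0.03932717815041542), 0.07998061180114746)
scene 210 [0.5215 0.0242 0.1366] [0.506 0.011 0.112] [0.529 0.033 0.152]
scene 105 [0.5191 0.0232 0.1472] [0.506 0.011 0.14 ] [0.528 0.033 0.152]
scene 76 [0.4956 0.1198 0.0937] [0.484 0.111 0.085] [0.502 0.128 0.098]
scene 419 [0.528  0.1139 0.073 ] [0.484 0.094 0.06 ] [0.571 0.128 0.098]
scene 298 [0.5755 0.2413 0.1218] [0.518 0.234 0.1  ] [0.618 0.249 0.128]
scene 291 [0.4491 0.059  0.0428] [0.427 0.039 0.02 ] [0.462 0.075 0.062]
scene 1672 [0.4537 0.2279 0.0464] [0.408 0.176 0.02 ] [0.487 0.28  0.054]
scene 232 [0.7124 0.047  0.0634] [0.656 0.001 0.02 ] [0.736 0.089 0.087]
scene 223 [ 0.6843 -0.1129  0.0381] [ 0.669 -0.129  0.02 ] [ 0.7   -0.097  0.05 ]
```

View pics/crop0.png

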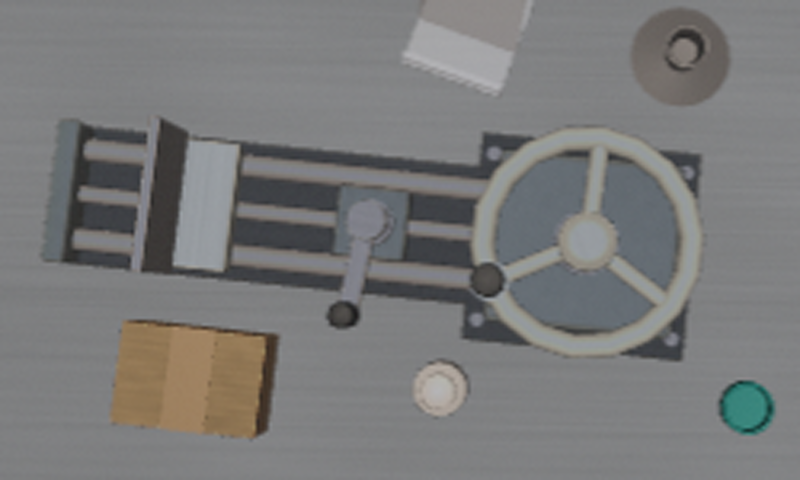

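Axis ≈ (0.544,-0.041), handle ≈ (0.516,0.022) (r≈69 mm), pivot ≈ (0.556,0.109), knob ≈ (0.493,0.119) (r≈64 mm), all matching the given sizes. I'll approach with the fingers shut and turned so that they can follow the handle round.

>>> move_arm --series '[[[1.4,-2.0,0,0,0,8.5,0],[1.4,-2.0,0,0,0,8.5,0],[1.4,-2.0,0,0,0,8.5,0],[1.4,-2.0,0,0,0,8.5,0],[1.4,-2.0,0,0,0,8.5,0]]]'

```text
clock: 1.7
eef_pos: [0.2205, 0.3762, 0.2309]
tool_rot: [-0.223, 0.975, 0.001, -0.0]
ft_force: [0.3, -0.0, -0.4]
grip_width: 0.0121
```

```bash
cat >> h.py <<'E'
def yaw(o=None):
    from scipy.spatial.transform import Rotation as R
    o=o or bot.get_obs(); y=R.from_quat(o['tool_rot']).as_matrix()[:,1]; return np.degrees(np.arctan2(y[1],y[0]))
E
python3 -c "
from h import *
obs();print(yaw())"
```

```text
{'clock': 1.7, 'eef_pos': [0.22, 0.376, 0.231], 'tool_rot': [-0.223, 0.975, 0.001, -0.0], 'ft_force': [0.326, -0.019, -0.409], 'grip_width': 0.012, 'joint_pos': [1.04, 0.114, -0.152, 1.305, 0.001, 0.59]}
115.78653056924183
```

>>> move_arm --series '[[[1.5,-2.2,0,0,0,8.5,0],[1.5,-2.2,0,0,0,8.5,0],[1.5,-2.2,0,0,0,8.5,0],[1.5,-2.2,0,0,0,8.5,0],[1.5,-2.2,0,0,0,8.5,0]]]'

```text
clock: 2.2
eef_pos: [0.2979, 0.2619, 0.2315]
tool_rot: [-0.565, 0.825, 0.001, 0.001]
ft_force: [0.3, 0.3, -0.2]
grip_width: -0.0006
```

>>> move_arm --series '[[[1.5,-2.2,0,0,0,8.5,0],[1.5,-2.2,0,0,0,8.5,0],[1.5,-2.2,0,0,0,8.5,0],[1.5,-2.2,0,0,0,8.5,0],[1.5,-2.2,0,0,0,8.5,0]]]'

```text
clock: 2.7
eef_pos: [0.3755, 0.1472, 0.2325]
tool_rot: [0.827, -0.562, -0.001, -0.002]
ft_force: [-0.5, 0.5, 0.1]
grip_width: 0.0004
```

>>> move_arm --series '[[[1.5,-2.2,-1,0,0,8.5,0],[1.5,-2.2,-1,0,0,8.5,0],[1.5,-2.2,-1,0,0,8.5,0],[1.5,-2.2,-1,0,0,8.5,0],[1.5,-2.2,-1,0,0,8.5,0]]]'

```text
clock: 3.2
eef_pos: [0.455, 0.0324, 0.1833]
tool_rot: [0.976, -0.22, 0.001, -0.004]
ft_force: [-0.9, 0.8, -0.6]
grip_width: -0.0002
```

```bash
python3 -c "
from h import *
obs();print(yaw())"
```

```text
{'clock': 3.2, 'eef_pos': [0.455, 0.032, 0.183], 'tool_rot': [0.976, -0.22, 0.001, -0.004], 'ft_force': [-0.938, 0.798, -0.591], 'grip_width': -0.0, 'joint_pos': [0.066, 0.18, -0.2, 1.187, 0.007, -2.632]}
-115.37829939085901
```

>>> move_arm --series '[[[0.3,-0.8,-1.2,0,0,3.8,0],[0.3,-0.8,-1.2,0,0,3.8,0],[0.3,-0.7,-1.4,0,0,3.8,0],[0.4,-0.4,-1.4,0,0,3.8,0],[0.4,-0.2,-1.4,0,0,3.8,0]]]'

```text
clock: 3.7
eef_pos: [0.4754, -0.0013, 0.1156]
tool_rot: [0.999, -0.051, 0.002, -0.004]
ft_force: [-0.0, 0.4, -0.2]
grip_width: -0.0002
```

Run:
```python
from h import *
p,d=snap('top','top1.png'); snap('scene','scene1.png')
im=p[150:300,200:450,::-1]; cv2.imwrite('pics/crop1.png',cv2.resize(im,None,fx=3.2,fy=3.2,interpolation=cv2.INTER_CUBIC))
im=cv2.imread('pics/scene1.png')[100:250,220:470]; cv2.imwrite('pics/crop1s.png',cv2.resize(im,None,fx=3.2,fy=3.2,interpolation=cv2.INTER_CUBIC))
obs();print(yaw())
```

```text
{'clock': 3.8, 'eef_pos': [0.474, -0.001, 0.114], 'tool_rot': [0.999, -0.052, -0.0, -0.004], 'ft_force': [-0.556, 0.378, -0.65], 'grip_width': 0.0, 'joint_pos': [-0.008, 0.277, -0.267, 1.026, 0.008, -3.045]}
-96.00139826944736
```

View pics/crop1s.png

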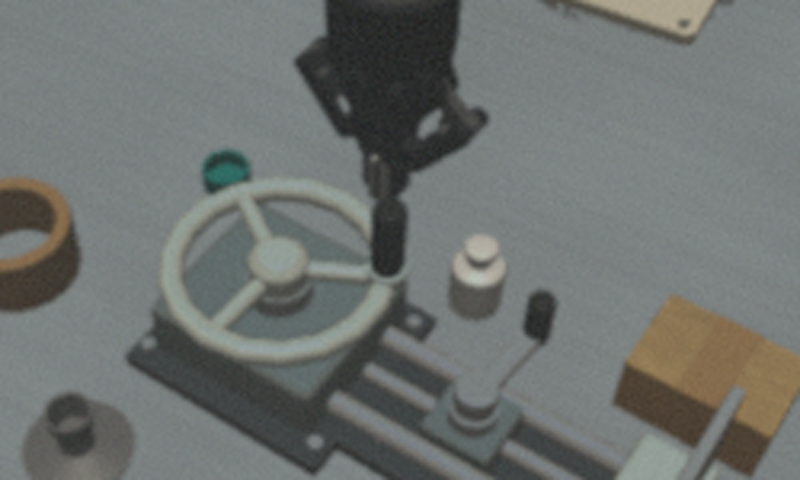

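View pics/crop1.png

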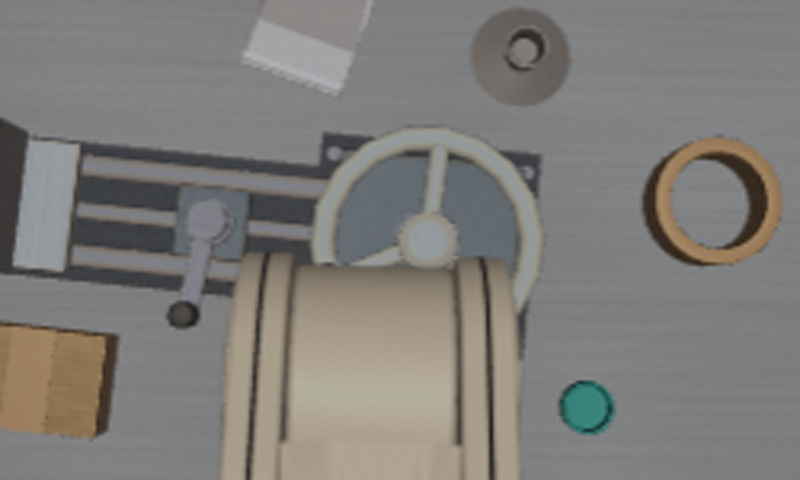

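Scene view: the shut fingers stand just behind the handle, above the rim, and clear of the weight. Now a planner for the arc rows.

```bash
cat > plan.py <<'E'
from h import *
import sys
A=np.array([.544,-.041])
def plan(step,n=10,phi_end=132-360+0.,turns=0,z=.114,r=.074):
    o=bot.get_obs(); p=np.array(o['eef_pos']); ph=np.degrees(np.arctan2(*(p[:2]-A)[::-1]))+360*turns
    y=yaw(o)+360*0
    # unwrap yaw to be near min(264,ph+162)
    want=min(264,ph+162); y+=360*round((want-y)/360)
    print('t',round(o['clock'],2),'phi',round(ph,1),'r',round(np.linalg.norm(p[:2]-A)*1e3,1),'z',round(p[2],4),'yaw',round(y,1),'want',round(want,1),'F',np.round(o['ft_force'],1),'j6',round(np.degrees(o['joint_pos'][5])),'lag q',np.round(o['tool_rot'],3))
    rows=[];q=p.copy();yy=y
    for k in range(n):
        ph2=max(ph-step*(k+1),phi_end)
        rr=np.linalg.norm(q[:2]-A); rr+=np.clip(r-rr,-.003,.003)
        t=np.append(A+rr*np.array([np.cos(np.radians(ph2)),np.sin(np.radians(ph2))]),q[2]+np.clip(z-q[2],-.002,.002))
        dy=np.clip(min(264,ph2+162)-yy,-6,6)
        rows.append([round(float(v),2) for v in (t-q)*100]+[0,0,round(float(dy),1),0]); q=t; yy+=dy
    for i in range(0,n,5): print(rows[i:i+5])
plan(float(sys.argv[1]),int(sys.argv[3]) if len(sys.argv)>3 else 10,turns=int(sys.argv[2]),phi_end=float(sys.argv[4]) if len(sys.argv)>4 else -228)
E
python3 plan.py 4 0
```

```text
t 3.8 phi 150.3 r 80.5 z 0.1143 yaw 264.0 want 264 F [-0.6  0.4 -0.6] j6 -174 lag q [ 0.999 -0.052 -0.    -0.004]
[[0.54, 0.31, -0.03, 0, 0, 0.0, 0], [0.55, 0.26, 0.0, 0, 0, 0.0, 0], [0.37, 0.37, 0.0, 0, 0, 0.0, 0], [0.36, 0.37, 0.0, 0, 0, 0.0, 0], [0.38, 0.35, 0.0, 0, 0, 0.0, 0]]
[[0.41, 0.32, 0.0, 0, 0, 0.0, 0], [0.43, 0.29, 0.0, 0, 0, 0.0, 0], [0.45, 0.26, 0.0, 0, 0, 0.0, 0], [0.46, 0.23, 0.0, 0, 0, 0.0, 0], [0.48, 0.2, 0.0, 0, 0, 0.0, 0]]
```

>>> move_arm --series '[[[0.5,0.3,0,0,0,0,0],[0.5,0.3,0,0,0,0,0],[0.4,0.35,0,0,0,0,0],[0.35,0.35,0,0,0,0,0],[0.4,0.35,0,0,0,0,0]]]'

```text
clock: 4.3
eef_pos: [0.4972, 0.0165, 0.1167]
tool_rot: [0.999, -0.054, 0.001, -0.003]
ft_force: [-3.1, -3.0, -1.2]
grip_width: 0.0004
```

>>> move_arm --series '[[[0.4,0.3,0,0,0,0,0],[0.45,0.3,0,0,0,0,0],[0.45,0.25,0,0,0,0,0],[0.45,0.25,0,0,0,0,0],[0.5,0.2,0,0,0,0,0]]]'

```text
clock: 4.8
eef_pos: [0.518, 0.0306, 0.1157]
tool_rot: [0.999, -0.054, -0.003, -0.003]
ft_force: [-3.7, -1.6, 0.7]
grip_width: 0.0003
```

```bash
python3 plan.py 4 0
```

```text
t 4.8 phi 109.9 r 76.2 z 0.1157 yaw 263.8 want 264 F [-3.7 -1.6  0.7] j6 -171 lag q [ 0.999 -0.054 -0.003 -0.003]
[[0.57, -0.05, -0.17, 0, 0, 0.2, 0], [0.5, 0.12, 0.0, 0, 0, -0.1, 0], [0.51, 0.09, 0.0, 0, 0, -4.0, 0], [0.51, 0.05, 0.0, 0, 0, -4.0, 0], [0.52, 0.02, 0.0, 0, 0, -4.0, 0]]
[[0.52, -0.02, 0.0, 0, 0, -4.0, 0], [0.51, -0.05, 0.0, 0, 0, -4.0, 0], [0.51, -0.09, 0.0, 0, 0, -4.0, 0], [0.5, -0.13, 0.0, 0, 0, -4.0, 0], [0.49, -0.16, 0.0, 0, 0, -4.0, 0]]
```

Contact is at about 4 N, as stated. Going on round.

>>> move_arm --series '[[[0.55,0.0,-0.1,0,0,0,0],[0.5,0.1,0,0,0,0,0],[0.5,0.1,0,0,0,-4,0],[0.5,0.05,0,0,0,-4,0],[0.5,0.0,0,0,0,-4,0]]]'

```text
clock: 5.3
eef_pos: [0.5457, 0.0339, 0.1148]
tool_rot: [0.987, -0.162, -0.003, -0.003]
ft_force: [-3.6, -1.6, 1.4]
grip_width: 0.0002
```

>>> move_arm --series '[[[0.5,0,0,0,0,-4,0],[0.5,-0.05,0,0,0,-4,0],[0.5,-0.1,0,0,0,-4,0],[0.5,-0.15,0,0,0,-4,0],[0.5,-0.15,0,0,0,-4,0]]]'

```text
clock: 5.8
eef_pos: [0.5723, 0.0307, 0.1144]
tool_rot: [0.941, -0.338, -0.004, -0.005]
ft_force: [-3.3, 0.2, 0.4]
grip_width: -0.0001
```

```bash
python3 plan.py 4 0
```

```text
t 5.8 phi 68.5 r 77.1 z 0.1144 yaw 230.5 want 230.5 F [-3.3  0.2  0.4] j6 -138 lag q [ 0.941 -0.338 -0.004 -0.005]
[[0.36, -0.49, -0.04, 0, 0, -4.0, 0], [0.45, -0.25, 0.0, 0, 0, -4.0, 0], [0.44, -0.27, 0.0, 0, 0, -4.0, 0], [0.42, -0.3, 0.0, 0, 0, -4.0, 0], [0.4, -0.33, 0.0, 0, 0, -4.0, 0]]
[[0.37, -0.36, 0.0, 0, 0, -4.0, 0], [0.35, -0.38, 0.0, 0, 0, -4.0, 0], [0.32, -0.4, 0.0, 0, 0, -4.0, 0], [0.29, -0.43, 0.0, 0, 0, -4.0, 0], [0.26, -0.45, 0.0, 0, 0, -4.0, 0]]
```

>>> move_arm --series '[[[0.4,-0.45,0,0,0,-4,0],[0.45,-0.3,0,0,0,-4,0],[0.45,-0.3,0,0,0,-4,0],[0.4,-0.3,0,0,0,-4,0],[0.4,-0.35,0,0,0,-4,0]]]'

```text
clock: 6.3
eef_pos: [0.5967, 0.0188, 0.1141]
tool_rot: [0.865, -0.501, -0.004, -0.011]
ft_force: [-3.1, 1.9, 0.4]
grip_width: -0.0001
```

>>> move_arm --series '[[[0.35,-0.35,0,0,0,-4,0],[0.35,-0.4,0,0,0,-4,0],[0.3,-0.4,0,0,0,-4,0],[0.3,-0.45,0,0,0,-4,0],[0.25,-0.45,0,0,0,-4,0]]]'

```text
clock: 6.8
eef_pos: [0.6177, 0.0039, 0.1144]
tool_rot: [0.762, -0.648, -0.002, -0.019]
ft_force: [-1.2, 2.6, 0.1]
grip_width: -0.0001
```

```bash
python3 plan.py 4 0
python3 - <<'E'
from h import *
p,d=snap('scene','scene2.png')
im=p[100:250,220:470,::-1]; cv2.imwrite('pics/crop2s.png',cv2.resize(im,None,fx=3.2,fy=3.2,interpolation=cv2.INTER_CUBIC))
E
```

```text
t 6.8 phi 31.3 r 86.3 z 0.1144 yaw 189.2 want 193.3 F [-1.2  2.6  0.1] j6 -100 lag q [ 0.762 -0.648 -0.002 -0.019]
[[0.03, -0.66, -0.04, 0, 0, 0.1, 0], [-0.03, -0.64, 0.0, 0, 0, -4.0, 0], [-0.08, -0.62, 0.0, 0, 0, -4.0, 0], [-0.13, -0.59, 0.0, 0, 0, -4.0, 0], [0.09, -0.51, 0.0, 0, 0, -4.0, 0]]
[[0.08, -0.51, 0.0, 0, 0, -4.0, 0], [0.05, -0.51, 0.0, 0, 0, -4.0, 0], [0.01, -0.52, 0.0, 0, 0, -4.0, 0], [-0.02, -0.52, 0.0, 0, 0, -4.0, 0], [-0.06, -0.51, 0.0, 0, 0, -4.0, 0]]
```

View pics/crop2s.png

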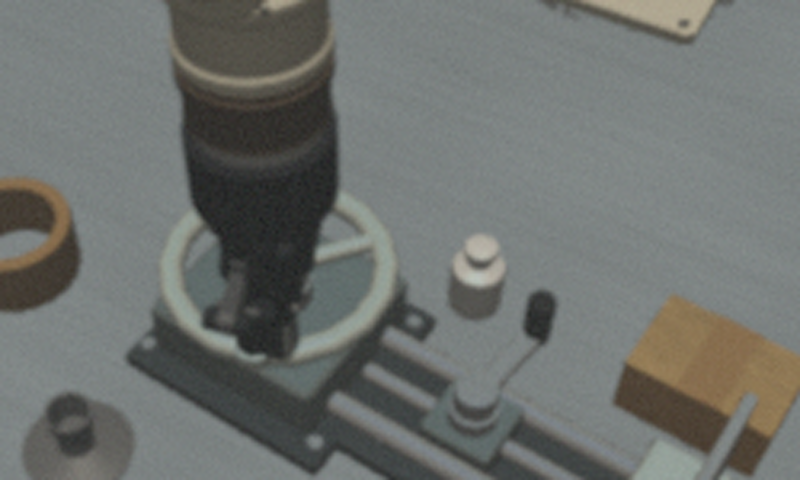

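The finger has drifted outward (r = 86 mm) because of lag. I'll correct it inward and take out the small tilt.

```bash
python3 - <<'E'
s=open('plan.py').read()
s=s.replace("for i in range(0,n,5)","from scipy.spatial.transform import Rotation as R\n    zz=R.from_quat(o['tool_rot']).as_matrix()[:,2]; print('tiltfix',np.round(np.degrees(np.cross(zz,[0,0,-1])),1))\n    for i in range(0,n,5)").replace("r=.074","r=.072")
open('plan.py','w').write(s)
E
python3 plan.py 3 0 5
```

```text
t 6.85 phi 30.8 r 86.5 z 0.1144 yaw 189.1 want 192.8 F [ 0.7  2.8 -0.6] j6 -100 lag q [ 0.761 -0.649 -0.002 -0.019]
tiltfix [-1.8  1.2  0. ]
[[-0.04, -0.53, -0.04, 0, 0, 0.7, 0], [-0.08, -0.52, 0.0, 0, 0, -3.0, 0], [-0.11, -0.5, 0.0, 0, 0, -3.0, 0], [-0.14, -0.48, 0.0, 0, 0, -3.0, 0], [-0.12, -0.44, 0.0, 0, 0, -3.0, 0]]
```

>>> move_arm --series '[[[-0.2,-0.5,0,-0.4,0.3,0.5,0],[-0.2,-0.5,0,-0.4,0.3,-3,0],[-0.2,-0.5,0,-0.4,0.2,-3,0],[-0.2,-0.5,0,-0.4,0.2,-3,0],[-0.2,-0.45,0,-0.2,0.2,-3,0]]]'

```text
clock: 7.35
eef_pos: [0.6241, -0.0127, 0.1165]
tool_rot: [-0.696, 0.718, -0.008, 0.016]
ft_force: [4.7, 4.9, -3.1]
grip_width: 0.0002
```

```bash
python3 plan.py 4 0 5
```

```text
t 7.35 phi 19.5 r 85.0 z 0.1165 yaw 178.2 want 181.5 F [ 4.7  4.9 -3.1] j6 -90 lag q [-0.696  0.718 -0.008  0.016]
tiltfix [-0.6  1.9  0. ]
[[-0.11, -0.65, -0.2, 0, 0, -0.7, 0], [-0.16, -0.62, -0.05, 0, 0, -4.0, 0], [-0.21, -0.58, 0.0, 0, 0, -4.0, 0], [-0.25, -0.55, 0.0, 0, 0, -4.0, 0], [-0.08, -0.51, 0.0, 0, 0, -4.0, 0]]
```

Run:
```python
from h import *
p,d=snap('scene','scene3.png')
im=p[120:240,250:400,::-1]; cv2.imwrite('pics/crop3s.png',cv2.resize(im,None,fx=5,fy=5,interpolation=cv2.INTER_CUBIC))
for r in bot.find_in('scene','wheel_handle'): print(r)
p,d=snap('top','top3.png')
im=p[150:300,200:450,::-1]; cv2.imwrite('pics/crop3.png',cv2.resize(im,None,fx=3.2,fy=3.2,interpolation=cv2.INTER_CUBIC))
obs()
```

```text
{'at': [0.5469, -0.009, 0.0924], 'confidence': 0.78}
{'clock': 7.5, 'eef_pos': [0.624, -0.013, 0.117], 'tool_rot': [-0.696, 0.718, -0.008, 0.016], 'ft_force': [3.286, 3.527, -2.108], 'grip_width': 0.001, 'joint_pos': [-0.026, 0.525, 0.123, 1.135, 0.011, -1.566]}
```

View pics/crop3s.png

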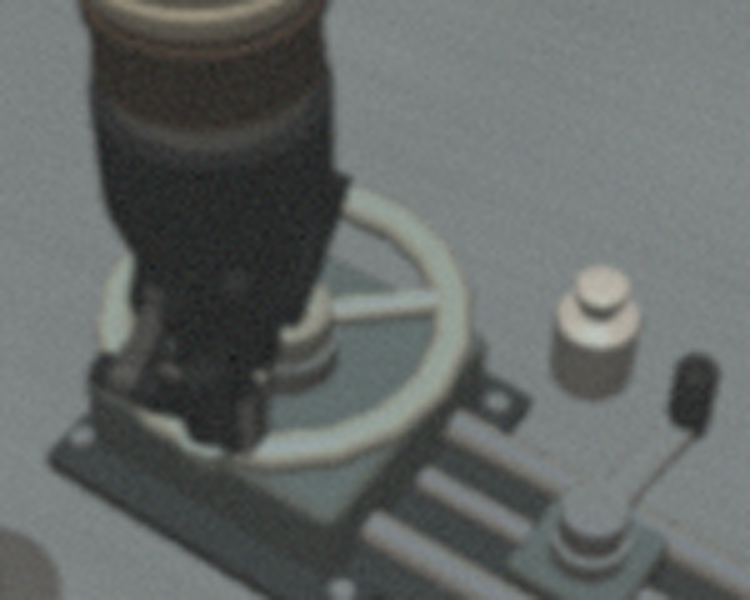

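View pics/crop3.png

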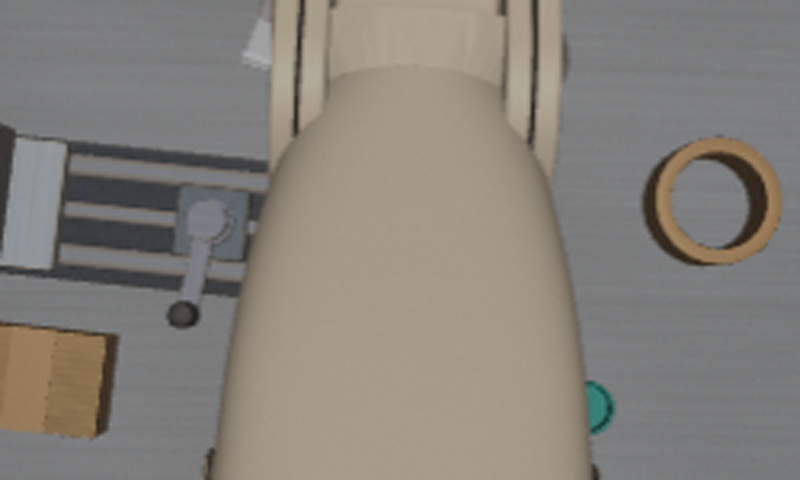

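Run:
```python
from h import *
d=np.load('/tmp/scene.npy');C=cloud('scene',d)
for u,v in [(338,180),(330,181),(322,182),(325,181)]:
    P=C[v,u]; a=P[:2]-[.544,-.041]; print(P.round(3),np.degrees(np.arctan2(a[1],a[0])).round(1),np.linalg.norm(a).round(3))
# wrist camera-side points near tool above rim
m=(C[...,2]>.105)&(C[...,2]<.155)&(abs(C[...,0]-.62)<.08)&(abs(C[...,1]+.02)<.08)
print(C[m].min(0).round(3),C[m].max(0).round(3),m.sum())
vs,us=np.where(m); print(us.min(),us.max(),vs.min(),vs.max())
```

```text
[0.51  0.013 0.092] 122.1 0.063
[ 0.517 -0.003  0.086] 125.3 0.047
[ 0.528 -0.016  0.087] 122.8 0.03
[ 0.523 -0.011  0.088] 124.8 0.037
[ 0.612 -0.039  0.105] [ 0.639 -0.001  0.155] 138
285 304 190 210
```

The visible spoke is at 122.5°, so the handle is at about 2.5°. The finger sits 10 mm too far out and touches only with its corner. I'll back off, re-centre, and go on with an inward bias.

>>> move_arm --series '[[[0.1,0.6,0,0,0.5,1,0],[0,0.6,0,-0.2,0.5,1,0],[-0.8,0.2,-0.1,-0.2,0.4,1,0],[-0.8,0,-0.1,-0.2,0.3,1,0],[-0.8,0,0,0,0.2,1,0]]]'

```text
clock: 8.0
eef_pos: [0.6024, 0.0017, 0.115]
tool_rot: [0.731, -0.683, 0.001, 0.0]
ft_force: [-0.1, 0.1, -0.7]
grip_width: 0.0001
```

```bash
sed -i 's/r=.072/r=.070/; s/ph+162/ph+167/g; s/ph2+162/ph2+167/' plan.py; python3 plan.py 4 0 5
```

```text
t 8.0 phi 36.2 r 72.3 z 0.115 yaw 183.9 want 203.2 F [-0.1  0.1 -0.7] j6 -94 lag q [ 0.731 -0.683  0.001  0.   ]
tiltfix [0.1 0.1 0. ]
[[0.09, -0.54, -0.1, 0, 0, 6.0, 0], [0.25, -0.42, 0.0, 0, 0, 5.3, 0], [0.22, -0.44, 0.0, 0, 0, -4.0, 0], [0.18, -0.45, 0.0, 0, 0, -4.0, 0], [0.15, -0.46, 0.0, 0, 0, -4.0, 0]]
```

>>> move_arm --series '[[[0.1,-0.5,0,0,0,0,0],[0.2,-0.45,0,0,0,0,0],[0.15,-0.45,0,0,0,0,0],[0.1,-0.45,0,0,0,0,0],[0.1,-0.45,0,0,0,0,0]]]'

```text
clock: 8.5
eef_pos: [0.6068, -0.0216, 0.1153]
tool_rot: [0.731, -0.682, -0.001, -0.0]
ft_force: [-2.2, 3.3, 1.0]
grip_width: 0.0001
```

```bash
python3 plan.py 4 0 5
```

```text
t 8.5 phi 17.2 r 65.7 z 0.1153 yaw 184.0 want 184.2 F [-2.2  3.3  1. ] j6 -96 lag q [ 0.731 -0.682 -0.001 -0.   ]
tiltfix [-0.1 -0.  -0. ]
[[0.41, -0.37, -0.13, 0, 0, -3.8, 0], [0.22, -0.45, 0.0, 0, 0, -4.0, 0], [0.06, -0.48, 0.0, 0, 0, -4.0, 0], [0.03, -0.49, 0.0, 0, 0, -4.0, 0], [-0.01, -0.49, 0.0, 0, 0, -4.0, 0]]
```

>>> move_arm --series '[[[0.4,-0.4,-0.1,0,0,-5,0],[0.25,-0.45,0,0,0,-5,0],[0.1,-0.5,0,0,0,-5,0],[0,-0.5,0,0,0,-4,0],[0,-0.5,0,0,0,-4,0]]]'

```text
clock: 9.0
eef_pos: [0.6141, -0.0441, 0.114]
tool_rot: [-0.575, 0.818, 0.004, 0.002]
ft_force: [-1.3, 3.6, 0.4]
grip_width: -0.0002
```

```bash
sed -i 's/r=.070/r=.072/; s/ph+167/ph+164/g; s/ph2+167/ph2+164/' plan.py;python3 plan.py 4 0 5
```

```text
t 9.0 phi -2.6 r 70.1 z 0.114 yaw 160.2 want 161.4 F [-1.3  3.6  0.4] j6 -75 lag q [-0.575  0.818  0.004  0.002]
tiltfix [-0.5 -0.1 -0. ]
[[0.15, -0.51, 0.0, 0, 0, -2.8, 0], [-0.07, -0.5, 0.0, 0, 0, -4.0, 0], [-0.11, -0.49, 0.0, 0, 0, -4.0, 0], [-0.14, -0.48, 0.0, 0, 0, -4.0, 0], [-0.18, -0.47, 0.0, 0, 0, -4.0, 0]]
```

>>> move_arm --series '[[[0.15,-0.5,0,-0.3,0,-3,0],[-0.05,-0.5,0,-0.2,0,-4,0],[-0.1,-0.5,0,0,0,-4,0],[-0.15,-0.5,0,0,0,-4,0],[-0.2,-0.45,0,0,0,-4,0]]]'

```text
clock: 9.5
eef_pos: [0.6124, -0.0675, 0.1138]
tool_rot: [-0.426, 0.905, 0.003, 0.003]
ft_force: [1.8, 3.7, -0.1]
grip_width: -0.0001
```

```bash
python3 plan.py 4 0 5
```

```text
t 9.5 phi -21.1 r 73.4 z 0.1138 yaw 140.5 want 142.9 F [ 1.8  3.7 -0.1] j6 -57 lag q [-0.426  0.905  0.003  0.003]
tiltfix [-0.4  0.1  0. ]
[[-0.33, -0.41, 0.02, 0, 0, -1.6, 0], [-0.23, -0.45, 0.0, 0, 0, -4.0, 0], [-0.26, -0.43, 0.0, 0, 0, -4.0, 0], [-0.29, -0.41, 0.0, 0, 0, -4.0, 0], [-0.32, -0.39, 0.0, 0, 0, -4.0, 0]]
```

>>> move_arm --series '[[[-0.35,-0.4,0,-0.2,0,-1.5,0],[-0.3,-0.45,0,-0.2,0,-4,0],[-0.3,-0.4,0,0,0,-4,0],[-0.35,-0.4,0,0,0,-4,0],[-0.35,-0.4,0,0,0,-4,0]]]'

```text
clock: 10.0
eef_pos: [0.6002, -0.0893, 0.1139]
tool_rot: [-0.279, 0.96, -0.002, 0.005]
ft_force: [2.1, 2.8, -1.0]
grip_width: -0.0002
```

```bash
python3 plan.py 4 0 5
```

```text
t 10.0 phi -40.6 r 74.1 z 0.1139 yaw 122.4 want 123.4 F [ 2.1  2.8 -1. ] j6 -41 lag q [-0.279  0.96  -0.002  0.005]
tiltfix [0.1 0.7 0. ]
[[-0.5, -0.23, 0.01, 0, 0, -3.1, 0], [-0.37, -0.35, 0.0, 0, 0, -4.0, 0], [-0.39, -0.32, 0.0, 0, 0, -4.0, 0], [-0.41, -0.29, 0.0, 0, 0, -4.0, 0], [-0.43, -0.26, 0.0, 0, 0, -4.0, 0]]
```

>>> move_arm --series '[[[-0.5,-0.25,0,0,0.3,-3,0],[-0.4,-0.35,0,0,0.3,-4,0],[-0.4,-0.3,0,0,0,-4,0],[-0.45,-0.3,0,0,0,-4,0],[-0.45,-0.25,0,0,0,-4,0]]]'

```text
clock: 10.5
eef_pos: [0.5827, -0.1059, 0.1147]
tool_rot: [-0.111, 0.994, -0.003, 0.005]
ft_force: [3.2, 2.1, -0.8]
grip_width: 0.0001
```

```bash
python3 plan.py 4 0 5
```

```text
t 10.5 phi -59.2 r 75.5 z 0.1147 yaw 102.8 want 104.8 F [ 3.2  2.1 -0.8] j6 -23 lag q [-0.111  0.994 -0.003  0.005]
tiltfix [0.2 0.6 0. ]
[[-0.6, 0.01, -0.07, 0, 0, -1.9, 0], [-0.48, -0.16, 0.0, 0, 0, -4.0, 0], [-0.47, -0.18, 0.0, 0, 0, -4.0, 0], [-0.48, -0.15, 0.0, 0, 0, -4.0, 0], [-0.49, -0.11, 0.0, 0, 0, -4.0, 0]]
```

>>> move_arm --series '[[[-0.6,0.0,-0.05,0,0.3,-1.5,0],[-0.5,-0.1,0,0,0.3,-4,0],[-0.5,-0.15,0,0,0,-4,0],[-0.5,-0.1,0,0,0,-4,0],[-0.5,-0.05,0,0,0,-4,0]]]'

```text
clock: 11.0
eef_pos: [0.5605, -0.1145, 0.1151]
tool_rot: [0.046, 0.999, -0.007, 0.004]
ft_force: [4.1, -0.5, -1.9]
grip_width: -0.0001
```

```bash
python3 plan.py 4 0 5
```

```text
t 11.0 phi -77.3 r 75.3 z 0.1151 yaw 84.7 want 86.7 F [ 4.1 -0.5 -1.9] j6 -6 lag q [ 0.046  0.999 -0.007  0.004]
tiltfix [0.8 0.4 0. ]
[[-0.56, 0.2, -0.11, 0, 0, -2.0, 0], [-0.5, -0.02, 0.0, 0, 0, -4.0, 0], [-0.5, -0.02, 0.0, 0, 0, -4.0, 0], [-0.5, 0.01, 0.0, 0, 0, -4.0, 0], [-0.5, 0.05, 0.0, 0, 0, -4.0, 0]]
```

>>> move_arm --series '[[[-0.55,0.2,-0.1,0.4,0.2,-2,0],[-0.5,0.05,0,0.3,0.2,-4,0],[-0.5,0.0,0,0,0,-4,0],[-0.5,0.05,0,0,0,-4,0],[-0.5,0.1,0,0,0,-4,0]]]'

```text
clock: 11.5
eef_pos: [0.5387, -0.1163, 0.1158]
tool_rot: [0.208, 0.978, -0.006, 0.005]
ft_force: [2.8, -0.9, -2.3]
grip_width: -0.0002
```

```bash
python3 plan.py 4 0 5
```

```text
t 11.5 phi -94.1 r 75.5 z 0.1158 yaw 66.0 want 69.9 F [ 2.8 -0.9 -2.3] j6 12 lag q [ 0.208  0.978 -0.006  0.005]
tiltfix [0.7 0.4 0. ]
[[-0.48, 0.35, -0.18, 0, 0, -0.0, 0], [-0.49, 0.13, 0.0, 0, 0, -4.0, 0], [-0.49, 0.12, 0.0, 0, 0, -4.0, 0], [-0.48, 0.16, 0.0, 0, 0, -4.0, 0], [-0.47, 0.19, 0.0, 0, 0, -4.0, 0]]
```

>>> move_arm --series '[[[-0.5,0.35,-0.15,0.4,0.2,0,0],[-0.5,0.15,-0.05,0.3,0.2,-4,0],[-0.5,0.15,0,0,0,-4,0],[-0.5,0.2,0,0,0,-4,0],[-0.5,0.25,0,0,0,-4,0]]]'

```text
clock: 12.0
eef_pos: [0.5158, -0.1097, 0.1153]
tool_rot: [0.344, 0.939, -0.004, 0.005]
ft_force: [3.5, -1.6, -2.7]
grip_width: 0.0001
```

```bash
python3 plan.py 4 0 5
```

```text
t 12.0 phi -112.3 r 74.3 z 0.1153 yaw 49.7 want 51.7 F [ 3.5 -1.6 -2.7] j6 29 lag q [ 0.344  0.939 -0.004  0.005]
tiltfix [0.6 0.4 0. ]
[[-0.37, 0.42, -0.13, 0, 0, -2.1, 0], [-0.44, 0.24, 0.0, 0, 0, -4.0, 0], [-0.42, 0.27, 0.0, 0, 0, -4.0, 0], [-0.4, 0.3, 0.0, 0, 0, -4.0, 0], [-0.38, 0.33, 0.0, 0, 0, -4.0, 0]]
```

>>> move_arm --series '[[[-0.4,0.4,-0.1,0.3,0.2,-2,0],[-0.45,0.25,0,0.3,0.2,-4,0],[-0.45,0.3,0,0,0,-4,0],[-0.4,0.3,0,0,0,-4,0],[-0.4,0.35,0,0,0,-4,0]]]'

```text
clock: 12.5
eef_pos: [0.4959, -0.0982, 0.1155]
tool_rot: [0.489, 0.872, -0.003, 0.003]
ft_force: [4.3, -2.4, -2.1]
grip_width: 0.0001
```

```bash
python3 plan.py 4 0 5
```

```text
t 12.5 phi -130.1 r 74.8 z 0.1155 yaw 31.4 want 33.9 F [ 4.3 -2.4 -2.1] j6 48 lag q [ 0.489  0.872 -0.003  0.003]
tiltfix [0.5 0.1 0. ]
[[-0.19, 0.55, -0.15, 0, 0, -1.5, 0], [-0.35, 0.36, 0.0, 0, 0, -4.0, 0], [-0.32, 0.39, 0.0, 0, 0, -4.0, 0], [-0.29, 0.41, 0.0, 0, 0, -4.0, 0], [-0.27, 0.43, 0.0, 0, 0, -4.0, 0]]
```

>>> move_arm --series '[[[-0.2,0.55,-0.15,0.3,0.1,-1.5,0],[-0.35,0.4,0,0.2,0,-4,0],[-0.3,0.4,0,0,0,-4,0],[-0.3,0.45,0,0,0,-4,0],[-0.25,0.45,0,0,0,-4,0]]]'

```text
clock: 13.0
eef_pos: [0.4815, -0.0812, 0.115]
tool_rot: [0.619, 0.786, -0.005, 0.004]
ft_force: [3.2, -2.5, -1.3]
grip_width: -0.0005
```

```bash
python3 plan.py 4 0 5
```

```text
t 13.0 phi -147.2 r 74.4 z 0.115 yaw 13.6 want 16.8 F [ 3.2 -2.5 -1.3] j6 67 lag q [ 0.619  0.786 -0.005  0.004]
tiltfix [0.7 0.  0. ]
[[-0.06, 0.56, -0.1, 0, 0, -0.8, 0], [-0.23, 0.45, 0.0, 0, 0, -4.0, 0], [-0.19, 0.46, 0.0, 0, 0, -4.0, 0], [-0.16, 0.48, 0.0, 0, 0, -4.0, 0], [-0.13, 0.49, 0.0, 0, 0, -4.0, 0]]
```

>>> move_arm --series '[[[-0.05,0.55,-0.1,0.4,0,-0.5,0],[-0.2,0.45,0,0.3,0,-4,0],[-0.2,0.5,0,0,0,-4,0],[-0.15,0.5,0,0,0,-4,0],[-0.1,0.5,0,0,0,-4,0]]]'

```text
clock: 13.5
eef_pos: [0.4731, -0.06, 0.1143]
tool_rot: [0.726, 0.688, -0.004, 0.002]
ft_force: [0.3, -2.8, -0.6]
grip_width: -0.0003
```

```bash
python3 plan.py 4 0 5
```

```text
t 13.5 phi -165.0 r 73.4 z 0.1143 yaw -3.1 want -1.0 F [ 0.3 -2.8 -0.6] j6 86 lag q [ 0.726  0.688 -0.004  0.002]
tiltfix [ 0.5 -0.1  0. ]
[[0.02, 0.53, -0.03, 0, 0, -1.9, 0], [-0.08, 0.5, 0.0, 0, 0, -4.0, 0], [-0.04, 0.5, 0.0, 0, 0, -4.0, 0], [-0.01, 0.5, 0.0, 0, 0, -4.0, 0], [0.03, 0.5, 0.0, 0, 0, -4.0, 0]]
```

>>> move_arm --series '[[[0.0,0.55,0,0.3,0,-2,0],[-0.05,0.5,0,0.2,0,-4,0],[-0.05,0.5,0,0,0,-4,0],[0,0.5,0,0,0,-4,0],[0.05,0.5,0,0,0,-4,0]]]'

```text
clock: 14.0
eef_pos: [0.4704, -0.038, 0.1143]
tool_rot: [0.825, 0.564, -0.005, 0.001]
ft_force: [0.4, -4.9, 0.9]
grip_width: -0.0003
```

```bash
python3 plan.py 4 -1 5;  python3 - <<'E'
from h import *
p,d=snap('scene','scene4.png')
im=p[120:240,250:400,::-1]; cv2.imwrite('pics/crop4s.png',cv2.resize(im,None,fx=5,fy=5,interpolation=cv2.INTER_CUBIC))
E
```

```text
t 14.0 phi -182.3 r 73.7 z 0.1143 yaw -21.3 want -18.3 F [ 0.4 -4.9  0.9] j6 107 lag q [ 0.825  0.564 -0.005  0.001]
tiltfix [ 0.4 -0.4  0. ]
[[0.2, 0.49, -0.03, 0, 0, -1.0, 0], [0.07, 0.5, 0.0, 0, 0, -4.0, 0], [0.11, 0.49, 0.0, 0, 0, -4.0, 0], [0.14, 0.48, 0.0, 0, 0, -4.0, 0], [0.17, 0.47, 0.0, 0, 0, -4.0, 0]]
```

View pics/crop4s.png

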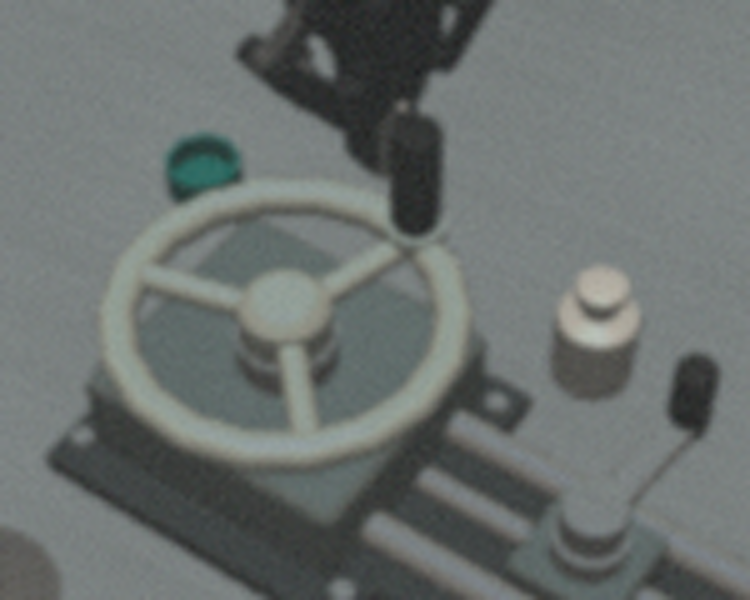

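The scene camera sees the handle clear now. Two more calls, then I'll measure.

>>> move_arm --series '[[[0.2,0.5,0,0.2,-0.2,-1,0],[0.1,0.5,0,0.2,-0.2,-4,0],[0.1,0.5,0,0,0,-4,0],[0.15,0.5,0,0,0,-4,0],[0.2,0.45,0,0,0,-4,0]]]'

```text
clock: 14.55
eef_pos: [0.4753, -0.0148, 0.114]
tool_rot: [0.901, 0.434, -0.003, 0.0]
ft_force: [-0.7, -3.3, 1.6]
grip_width: -0.0002
```

```bash
cat > meas.py <<'E'
from h import *
import sys
p,d=snap('scene',sys.argv[1]); C=cloud('scene',d)
print([(np.round(r['at'],3).tolist(),round(r['confidence'],2)) for r in bot.find_in('scene','wheel_handle')])
im=p[120:240,250:400,::-1]; cv2.imwrite('pics/c'+sys.argv[1],cv2.resize(im,None,fx=5,fy=5,interpolation=cv2.INTER_CUBIC))
E
cat > plan2.sh <<'E'
E
python3 meas.py scene5.png; python3 plan.py 4 -1 5
```

```text
[([0.542, -0.031, 0.094], 0.68)]
t 14.65 phi -201.4 r 73.5 z 0.1139 yaw -38.4 want -37.4 F [-0.1 -1.4  0.1] j6 127 lag q [ 0.9    0.436 -0.003 -0.   ]
tiltfix [ 0.1 -0.3  0. ]
[[0.34, 0.41, 0.01, 0, 0, -3.1, 0], [0.23, 0.45, 0.0, 0, 0, -4.0, 0], [0.26, 0.43, 0.0, 0, 0, -4.0, 0], [0.29, 0.41, 0.0, 0, 0, -4.0, 0], [0.32, 0.39, 0.0, 0, 0, -4.0, 0]]
```

View pics/cscene5.png

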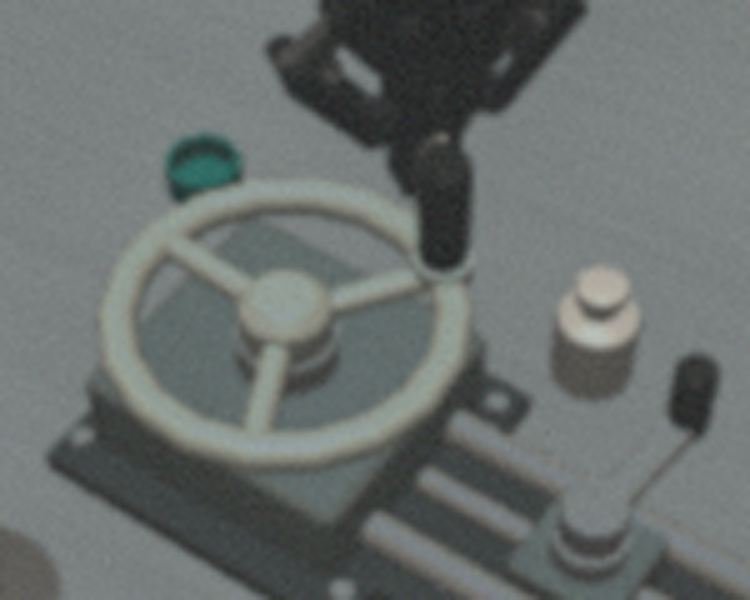

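```bash
cat > ang.py <<'E'
from h import *
import sys
def prof(fn,z=.09):
    g=cv2.imread('pics/'+fn,0).astype(np.float32); th=np.arange(0,360,.5); out=[]
    for r in (.035,.04,.045,.05):
        P=np.array([w2px('scene',[.544+r*np.cos(t),-.041+r*np.sin(t),z]) for t in np.radians(th)],np.float32)
        out.append(cv2.remap(g,P[None,:,0],P[None,:,1],cv2.INTER_LINEAR)[0])
    return th,np.mean(out,0)
def peaks(fn):
    th,p=prof(fn); p=p-np.median(p); res=[]
    q=p.copy()
    for _ in range(3):
        k=int(np.argmax(q)); idx=(np.arange(k-24,k+25))%len(q); w=np.clip(q[idx]-q[k]*.4,0,None)
        res.append(round(th[k]+float((w*np.arange(-24,25)).sum()/w.sum())*.5,1)); q[(np.arange(k-60,k+61))%len(q)]=-99
    return sorted(res)
for f in sys.argv[1:]: print(f,peaks(f))
E
python3 ang.py scene0.png scene1.png scene4.png scene5.png
```

```text
scene0.png [np.float64(110.7), np.float64(235.9), np.float64(352.1)]Traceback (most recent call last):
  File "ang.py", line 16, in <module>
    for f in sys.argv[1:]: print(f,peaks(f))
                                   ~~~~~^^^
  File "ang.py", line 10, in peaks
    th,p=prof(fn); p=p-np.median(p); res=[]
         ~~~~^^^^
  File "ang.py", line 6, in prof
    P=np.array([w2px('scene',[.544+r*np.cos(t),-.041+r*np.sin(t),z]) for t in np.radians(th)],np.float32)
                ~~~~^^^^^^^^^^^^^^^^^^^^^^^^^^^^^^^^^^^^^^^^^^^^^^^^
  File "h.py", line 11, in w2px
    i=bot.camera_info(n); f=200/np.tan(np.radians(i['vfov'])/2)
ValueError: time passes only in moves, steps and waits
```

```bash
sed -i "s/^def px2w/import functools\n_ci=functools.lru_cache(None)(lambda n: bot.camera_info(n))\ndef px2w/; s/i=bot.camera_info(n)/i=_ci(n)/" h.py; python3 ang.py scene0.png scene1.png scene4.png scene5.png
```

```text
scene0.png [np.float64(110.7), np.float64(235.9), np.float64(352.1)]
scene1.png [np.float64(110.6), np.float64(235.8), np.float64(352.2)]
scene4.png [np.float64(36.5), np.float64(160.1), np.float64(281.5)]
scene5.png [np.float64(18.7), np.float64(140.3), np.float64(263.3)]
```

About 27.5° remain. That agrees with the geometric estimate (φ −201 → −229).

>>> move_arm --series '[[[0.35,0.4,0,0,-0.2,-3,0],[0.25,0.45,0,0,-0.1,-4,0],[0.25,0.45,0,0,0,-4,0],[0.3,0.4,0,0,0,-4,0],[0.3,0.4,0,0,0,-4,0]]]'

```text
clock: 15.15
eef_pos: [0.4845, 0.0055, 0.1126]
tool_rot: [0.96, 0.281, -0.006, -0.001]
ft_force: [-2.2, -3.4, 1.7]
grip_width: 0.0003
```

```bash
python3 meas.py scene6.png; python3 ang.py scene0.png scene6.png; python3 plan.py 2 -1 5
```

```text
[([0.538, -0.034, 0.092], 0.7)]
scene0.png [np.float64(110.7), np.float64(235.9), np.float64(352.1)]
scene6.png [np.float64(2.6), np.float64(121.9), np.float64(246.7)]
t 15.25 phi -218.5 r 75.5 z 0.1125 yaw -57.1 want -54.5 F [-0.6 -1.4  0.3] j6 148 lag q [ 0.959  0.283 -0.005 -0.001]
tiltfix [ 0.1 -0.6  0. ]
[[0.4, 0.01, 0.15, 0, 0, 0.6, 0], [0.2, 0.16, 0.0, 0, 0, -2.0, 0], [0.17, 0.18, 0.0, 0, 0, -2.0, 0], [0.18, 0.18, 0.0, 0, 0, -2.0, 0], [0.14, 0.13, 0.0, 0, 0, -1.5, 0]]
```

>>> move_arm --series '[[[0.3,0.15,0.1,0,-0.3,0,0],[0.2,0.15,0,0,-0.2,-2,0],[0.2,0.15,0,0,0,-2,0],[0.15,0.15,0,0,0,-2,0],[0.15,0.15,0,0,0,-1,0]]]'

```text
clock: 15.75
eef_pos: [0.4908, 0.013, 0.1122]
tool_rot: [0.974, 0.227, -0.005, -0.001]
ft_force: [-2.3, -2.5, 1.0]
grip_width: -0.0002
```

```bash
python3 meas.py scene7.png; python3 ang.py scene0.png scene7.png; python3 plan.py 1 -1 5 -232
```

```text
[([0.538, -0.035, 0.093], 0.81)]
scene0.png [np.float64(110.7), np.float64(235.9), np.float64(352.1)]
scene7.png [np.float64(114.0), np.float64(239.3), np.float64(355.7)]
t 15.85 phi -225.7 r 75.8 z 0.1122 yaw -63.7 want -61.7 F [-2.  -2.4  0.5] j6 155 lag q [ 0.974  0.227 -0.005 -0.001]
tiltfix [-0.  -0.6 -0. ]
[[0.3, -0.13, 0.18, 0, 0, 1.0, 0], [0.15, 0.03, 0.0, 0, 0, -1.0, 0], [0.09, 0.08, 0.0, 0, 0, -1.0, 0], [0.1, 0.08, 0.0, 0, 0, -1.0, 0], [0.1, 0.08, 0.0, 0, 0, -1.0, 0]]
```

>>> move_arm --series '[[[0.12,0.08,0.05,0,-0.2,0,0],[0.12,0.08,0,0,0,0,0],[0.1,0.08,0,0,0,-1,0],[0.1,0.08,0,0,0,-1,0],[0.1,0.08,0,0,0,-1,0]]]'

```text
clock: 16.35
eef_pos: [0.4958, 0.0171, 0.1123]
tool_rot: [0.98, 0.201, -0.004, -0.001]
ft_force: [-2.3, -2.3, 0.3]
grip_width: -0.0001
```

```bash
python3 meas.py scene8.png; python3 ang.py scene0.png scene8.png; python3 plan.py 1 -1 5 -232
```

```text
[([0.542, -0.035, 0.092], 0.77)]
scene0.png [np.float64(110.7), np.float64(235.9), np.float64(352.1)]
scene8.png [np.float64(109.1), np.float64(234.4), np.float64(350.9)]
t 16.45 phi -230.5 r 75.5 z 0.1123 yaw -66.7 want -66.5 F [-2.2 -2.1  0.3] j6 159 lag q [ 0.979  0.202 -0.004 -0.001]
tiltfix [-0.  -0.4 -0. ]
[[0.29, -0.15, 0.17, 0, 0, -0.8, 0], [0.08, -0.0, 0.0, 0, 0, -0.5, 0], [0.0, 0.0, 0.0, 0, 0, 0.0, 0], [0.0, 0.0, 0.0, 0, 0, 0.0, 0], [0.0, 0.0, 0.0, 0, 0, 0.0, 0]]
```

One turn is done, about 1.4° past the start. Now I'll back off the handle and go up.

>>> move_arm --series '[[[-0.7,-0.4,0,0,0,0,0],[-1.0,-0.6,0,0,0,0,0],[-0.4,-0.3,2.0,0,0,0,0],[0,0,3.0,0,0,6,0],[0,0,3.5,0,0,8.5,0]]]'

```text
clock: 16.95
eef_pos: [0.4693, 0.005, 0.1947]
tool_rot: [0.945, 0.328, -0.007, -0.004]
ft_force: [0.6, 0.6, -0.9]
grip_width: -0.0004
```

```bash
python3 meas.py scene9.png; python3 ang.py scene0.png scene9.png; python3 plan.py 1 -1 5 -232|head -1
python3 - <<'E'
from h import *
C=cloud('scene',np.load('/tmp/scene.npy')).reshape(-1,3)
def m(lo,hi,x0,x1,y0,y1):
    s=C[(C[:,2]>lo)&(C[:,2]<hi)&(C[:,0]>x0)&(C[:,0]<x1)&(C[:,1]>y0)&(C[:,1]<y1)];print(len(s),s.mean(0).round(4),s.min(0).round(3),s.max(0).round(3))
m(.14,.2,.505,.65,-.15,.09);m(.085,.12,.35,.6,.07,.17);m(.1,.16,.4,.7,.17,.35)
E
```

```text
[([0.544, -0.036, 0.091], 0.67)]
scene0.png [np.float64(110.7), np.float64(235.9), np.float64(352.1)]
scene9.png [np.float64(108.9), np.float64(233.9), np.float64(350.6)]
t 17.05 phi -213.2 r 84.2 z 0.1995 yaw -51.9 want -49.2 F [ 0.6 -0.5  0.2] j6 142 lag q [ 0.945  0.326 -0.002 -0.002]
104 [0.5212 0.0242 0.1474] [0.509 0.012 0.14 ] [0.53  0.034 0.151]
75 [0.4955 0.1198 0.0938] [0.485 0.111 0.085] [0.502 0.128 0.099]
280 [0.5786 0.2706 0.1231] [0.52  0.264 0.101] [0.62  0.279 0.128]
```

View pics/cscene9.png

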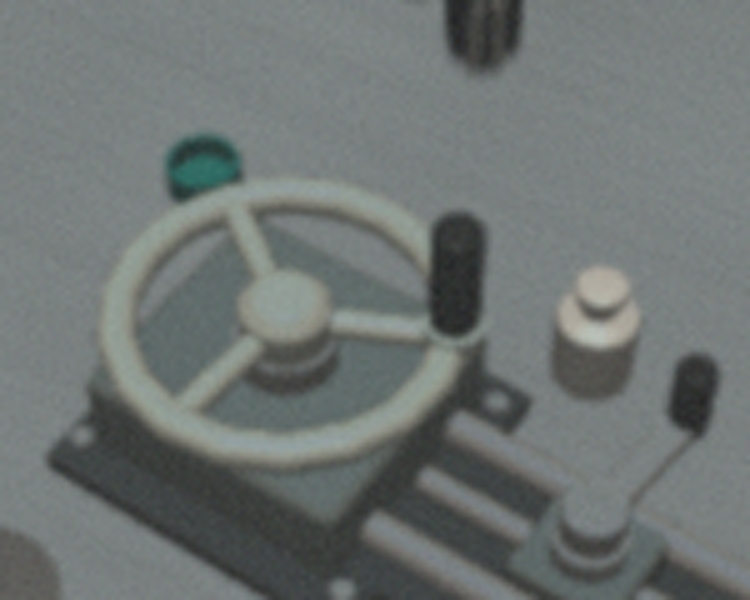

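Wheel done: 1.8° past the start, carriage +30 mm, knob unmoved at about (0.493,0.119). Now I'll re-orient up high over the lever side.

>>> move_arm --series '[[[0.2,0.4,0,0,0,8.5,0],[0.2,0.4,0,0,0,8.5,0],[0.2,0.4,0,0,0,8.5,0],[0.2,0.4,0,0,0,8.5,0],[0.2,0.4,0,0,0,8.5,0]]]'

```text
clock: 17.55
eef_pos: [0.4823, 0.0252, 0.2]
tool_rot: [0.759, 0.651, 0.001, -0.002]
ft_force: [0.0, -0.4, 0.0]
grip_width: 0.0001
```

>>> move_arm --series '[[[0.2,0.4,0,0,0,8.5,0],[0.2,0.4,0,0,0,8.5,0],[0.2,0.4,0,0,0,8.5,0],[0.2,0.4,0,0,0,8.5,0],[0.2,0.4,0,0,0,8.5,0]]]'

```text
clock: 18.05
eef_pos: [0.4898, 0.0459, 0.1975]
tool_rot: [0.468, 0.884, 0.001, -0.004]
ft_force: [0.4, 0.6, -0.5]
grip_width: -0.0001
```

>>> move_arm --series '[[[0,0.4,0,0,0,8.5,0],[0,0.4,0,0,0,8.5,0],[0,0.4,0,0,0,8.5,0],[0,0.4,0,0,0,8.5,0],[0,0.4,0,0,0,8.5,0]]]'

```text
clock: 18.55
eef_pos: [0.4872, 0.0664, 0.1948]
tool_rot: [0.111, 0.994, 0.001, -0.005]
ft_force: [-0.5, -0.1, -0.1]
grip_width: 0.0001
```

>>> move_arm --series '[[[0,0.3,0,0,0,8.5,0],[0,0.3,0,0,0,8.5,0],[0,0.3,0,0,0,8.5,0],[0,0.3,0,0,0,8.5,0],[0,0.3,0,0,0,8.5,0]]]'

```text
clock: 19.05
eef_pos: [0.4842, 0.0818, 0.1921]
tool_rot: [-0.26, 0.965, 0.001, -0.006]
ft_force: [0.6, -0.8, -0.7]
grip_width: 0.0
```

>>> move_arm --series '[[[0,0,0,0,0,8.5,0],[0,0,0,0,0,8.5,0],[0,0,0,0,0,8.5,0],[0,0,0,0,0,8.5,0],[0,0,0,0,0,8.5,0]]]'

```text
clock: 19.55
eef_pos: [0.4813, 0.0819, 0.1894]
tool_rot: [-0.596, 0.803, 0.0, -0.006]
ft_force: [0.2, 0.6, 1.3]
grip_width: 0.0
```

```bash
cat > plan3.py <<'E'
from h import *
import sys
from scipy.spatial.transform import Rotation as R
A=np.array([.556,.109])
# knob angle th = phi - b ; finger centre at radius .0683, b=17
def plan(step,n=5,r=.068,z=.080):
    o=bot.get_obs(); p=np.array(o['eef_pos']); ph=np.degrees(np.arctan2(*(p[:2]-A)[::-1]))%360
    y=yaw(o)%360; want=min(ph-17,171)
    zz=R.from_quat(o['tool_rot']).as_matrix()[:,2]
    print('t',round(o['clock'],2),p.round(4),'phi',round(ph,1),'r',round(np.linalg.norm(p[:2]-A)*1e3,1),'yaw',round(y,1),'want',round(want,1),'F',np.round(o['ft_force'],1),'j6',round(np.degrees(o['joint_pos'][5])),'tiltfix',np.round(np.degrees(np.cross(zz,[0,0,-1])),1))
    rows=[];q=p.copy();yy=y
    for k in range(n):
        ph2=ph-step*(k+1); rr=np.linalg.norm(q[:2]-A); rr+=np.clip(r-rr,-.003,.003)
        t=np.append(A+rr*np.array([np.cos(np.radians(ph2)),np.sin(np.radians(ph2))]),q[2]+np.clip(z-q[2],-.002,.002))
        dy=np.clip(min(ph2-17,171)-yy,-6,6)
        rows.append([round(float(v),2) for v in (t-q)*100]+[0,0,round(float(dy),1),0]); q=t; yy+=dy
    print(rows)
plan(float(sys.argv[1]))
E
python3 plan3.py 4
```

```text
t 19.55 [0.4813 0.0819 0.1894] phi 199.9 r 79.5 yaw 163.2 want 171 F [0.2 0.6 1.3] j6 -63 tiltfix [ 0.4 -0.6  0. ]
[[0.12, 0.61, -0.2, 0, 0, 6.0, 0], [0.17, 0.58, -0.2, 0, 0, 1.8, 0], [0.21, 0.55, -0.2, 0, 0, -0.1, 0], [0.2, 0.51, -0.2, 0, 0, -4.0, 0], [-0.02, 0.47, -0.2, 0, 0, -4.0, 0]]
```

>>> move_arm --series '[[[0.4,0.1,-2.5,0.2,-0.3,4,0],[0.3,0.1,-2.5,0.2,-0.3,3,0],[0.2,0.0,-2.5,0,0,1,0],[0.1,0.0,-2.0,0,0,0,0],[0,0,-1.2,0,0,0,0]]]'

```text
clock: 20.05
eef_pos: [0.4909, 0.0841, 0.0799]
tool_rot: [-0.652, 0.758, -0.001, 0.005]
ft_force: [-0.9, -0.7, -0.1]
grip_width: -0.0001
```

```bash
python3 plan3.py 4
python3 - <<'E'
from h import *
p,d=snap('scene','scene10.png')
im=p[120:240,270:420,::-1]; cv2.imwrite('pics/crop10s.png',cv2.resize(im,None,fx=5,fy=5,interpolation=cv2.INTER_CUBIC))
E
```

```text
t 20.05 [0.4909 0.0841 0.0799] phi 201.0 r 69.7 yaw 171.4 want 171 F [-0.9 -0.7 -0.1] j6 -72 tiltfix [-0.3  0.5  0. ]
[[0.0, 0.51, 0.01, 0, 0, -0.4, 0], [-0.12, 0.46, 0.0, 0, 0, 0.0, 0], [-0.09, 0.47, 0.0, 0, 0, 0.0, 0], [-0.06, 0.47, 0.0, 0, 0, -3.0, 0], [-0.02, 0.47, 0.0, 0, 0, -4.0, 0]]
```

View pics/crop10s.png

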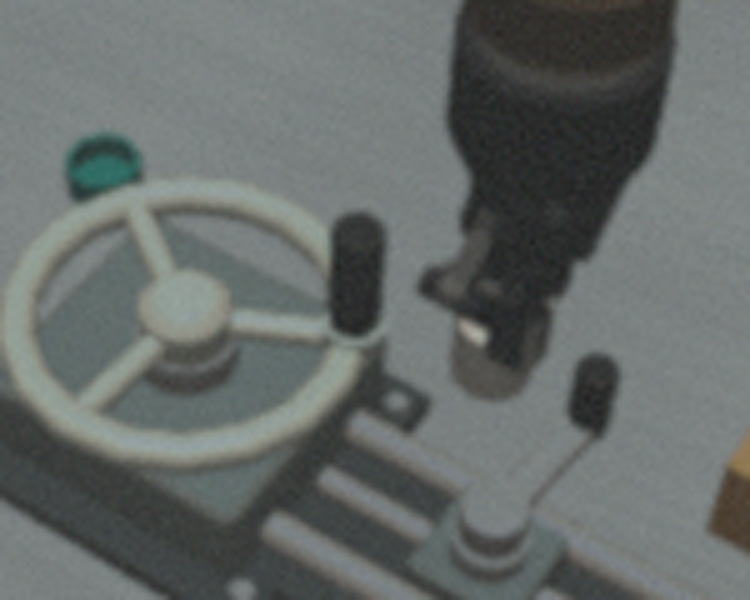

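The finger stands between the wheel handle and the knob, touching nothing (F≈0). Pushing the lever.

>>> move_arm --series '[[[0,0.5,0,0,0,0,0],[-0.1,0.45,0,0,0,0,0],[-0.1,0.45,0,0,0,0,0],[-0.05,0.45,0,0,0,-3,0],[0,0.45,0,0,0,-4,0]]]'

```text
clock: 20.6
eef_pos: [0.4859, 0.1074, 0.0794]
tool_rot: [-0.602, 0.798, -0.001, 0.004]
ft_force: [-0.3, -2.3, -1.3]
grip_width: 0.0
```

```bash
python3 plan3.py 4
```

```text
t 20.6 [0.4859 0.1074 0.0794] phi 181.3 r 70.1 yaw 164.0 want 164.3 F [-0.3 -2.3 -1.3] j6 -62 tiltfix [-0.2  0.4  0. ]
[[0.22, 0.48, 0.06, 0, 0, -3.7, 0], [0.04, 0.47, 0.0, 0, 0, -4.0, 0], [0.07, 0.47, 0.0, 0, 0, -4.0, 0], [0.1, 0.46, 0.0, 0, 0, -4.0, 0], [0.14, 0.45, 0.0, 0, 0, -4.0, 0]]
```

>>> move_arm --series '[[[0.2,0.5,0.05,0,0.2,-3.5,0],[0.05,0.5,0,0,0.1,-4,0],[0.1,0.45,0,0,0,-4,0],[0.15,0.45,0,0,0,-4,0],[0.2,0.45,0,0,0,-4,0]]]'

```text
clock: 21.1
eef_pos: [0.4905, 0.1309, 0.082]
tool_rot: [-0.452, 0.892, -0.001, -0.001]
ft_force: [-1.4, -1.8, -2.0]
grip_width: -0.0003
```

```bash
python3 plan3.py 4
```

```text
t 21.1 [0.4905 0.1309 0.082 ] phi 161.5 r 69.1 yaw 143.7 want 144.5 F [-1.4 -1.8 -2. ] j6 -39 tiltfix [0.2 0.  0. ]
[[0.27, 0.41, -0.2, 0, 0, -3.2, 0], [0.2, 0.43, 0.0, 0, 0, -4.0, 0], [0.23, 0.42, 0.0, 0, 0, -4.0, 0], [0.26, 0.4, 0.0, 0, 0, -4.0, 0], [0.28, 0.38, 0.0, 0, 0, -4.0, 0]]
```

>>> move_arm --series '[[[0.3,0.4,-0.2,0,0,-3,0],[0.2,0.45,0,0,0,-4,0],[0.25,0.45,0,0,0,-4,0],[0.3,0.4,0,0,0,-4,0],[0.3,0.4,0,0,0,-4,0]]]'

```text
clock: 21.6
eef_pos: [0.5019, 0.1524, 0.0824]
tool_rot: [-0.291, 0.957, -0.003, -0.002]
ft_force: [-1.7, -2.2, -1.8]
grip_width: 0.0004
```

```bash
python3 plan3.py 4
```

```text
t 21.6 [0.5019 0.1524 0.0824] phi 141.2 r 69.3 yaw 123.9 want 124.2 F [-1.7 -2.2 -1.8] j6 -17 tiltfix [ 0.4 -0.1  0. ]
[[0.41, 0.28, -0.2, 0, 0, -3.7, 0], [0.33, 0.34, -0.04, 0, 0, -4.0, 0], [0.36, 0.31, 0.0, 0, 0, -4.0, 0], [0.38, 0.29, 0.0, 0, 0, -4.0, 0], [0.4, 0.26, 0.0, 0, 0, -4.0, 0]]
```

>>> move_arm --series '[[[0.4,0.3,-0.2,0.2,0,-3.5,0],[0.35,0.35,-0.05,0.2,0,-4,0],[0.35,0.3,0,0,0,-4,0],[0.4,0.3,0,0,0,-4,0],[0.4,0.25,0,0,0,-4,0]]]'

```text
clock: 22.1
eef_pos: [0.5184, 0.1684, 0.0823]
tool_rot: [-0.118, 0.993, -0.001, -0.003]
ft_force: [-1.0, -1.4, -1.7]
grip_width: 0.0
```

```bash
python3 plan3.py 3
python3 - <<'E'
from h import *
p,d=snap('scene','scene11.png')
im=p[120:240,290:440,::-1]; cv2.imwrite('pics/crop11s.png',cv2.resize(im,None,fx=5,fy=5,interpolation=cv2.INTER_CUBIC))
E
```

```text
t 22.1 [0.5184 0.1684 0.0823] phi 122.4 r 70.3 yaw 103.6 want 105.4 F [-1.  -1.4 -1.7] j6 4 tiltfix [ 0.2 -0.4  0. ]
[[0.43, -0.01, -0.2, 0, 0, -1.2, 0], [0.31, 0.17, -0.03, 0, 0, -3.0, 0], [0.32, 0.15, 0.0, 0, 0, -3.0, 0], [0.33, 0.13, 0.0, 0, 0, -3.0, 0], [0.34, 0.12, 0.0, 0, 0, -3.0, 0]]
```

View pics/crop11s.png

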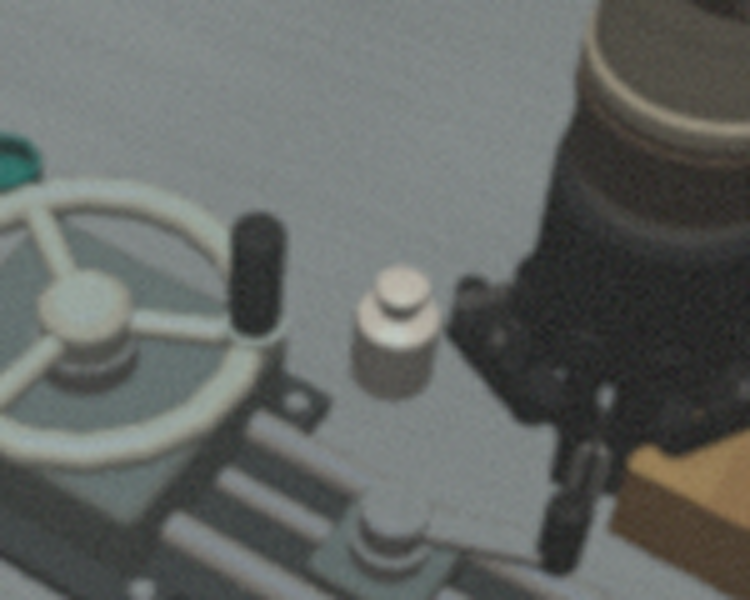

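>>> move_arm --series '[[[0.4,0.05,-0.1,0.1,-0.2,-1,0],[0.35,0.15,-0.05,0.1,-0.2,-3,0],[0.35,0.15,0,0,0,-3,0],[0.35,0.1,0,0,0,-3,0],[0.35,0.1,0,0,0,-2,0]]]'

```text
clock: 22.65
eef_pos: [0.5354, 0.1755, 0.0821]
tool_rot: [-0.011, 1.0, 0.001, 0.0]
ft_force: [-1.7, -1.0, -1.1]
grip_width: -0.0003
```

```bash
python3 plan3.py 2
```

```text
t 22.65 [0.5354 0.1755 0.0821] phi 107.2 r 69.6 yaw 91.3 want 90.2 F [-1.7 -1.  -1.1] j6 17 tiltfix [-0.1  0.   0. ]
[[0.27, -0.08, -0.2, 0, 0, -3.1, 0], [0.23, 0.06, -0.01, 0, 0, -2.0, 0], [0.23, 0.05, 0.0, 0, 0, -2.0, 0], [0.23, 0.04, 0.0, 0, 0, -2.0, 0], [0.23, 0.03, 0.0, 0, 0, -2.0, 0]]
```

>>> move_arm --series '[[[0.25,0,-0.1,0,0,-1,0],[0.2,0,0,0,0,0,0],[0.2,0,0,0,0,0,0],[0.2,0,0,0,0,0,0],[0.2,0,0,0,0,0,0]]]'

```text
clock: 23.15
eef_pos: [0.5364, 0.1755, 0.0815]
tool_rot: [-0.005, 1.0, 0.001, -0.009]
ft_force: [-6.3, 0.6, 2.5]
grip_width: -0.0001
```

```bash
python3 plan3.py 2
```

```text
t 23.15 [0.5364 0.1755 0.0815] phi 106.4 r 69.4 yaw 90.5 want 89.4 F [-6.3  0.6  2.5] j6 17 tiltfix [-0.1 -1.  -0. ]
[[0.27, -0.07, -0.15, 0, 0, -3.2, 0], [0.23, 0.05, 0.0, 0, 0, -2.0, 0], [0.23, 0.05, 0.0, 0, 0, -2.0, 0], [0.23, 0.04, 0.0, 0, 0, -2.0, 0], [0.24, 0.03, 0.0, 0, 0, -2.0, 0]]
```

The knob no longer moves and the force is up to 6 N, at the predicted stop angle. One slightly firmer push to confirm.

>>> move_arm --series '[[[0.3,0,0,0,-0.3,0,0],[0.3,0,0,0,-0.3,0,0],[0.3,0,0,0,-0.3,0,0],[0.3,0,0,0,0,0,0],[0.3,0,0,0,0,0,0]]]'

```text
clock: 23.65
eef_pos: [0.5364, 0.1755, 0.0815]
tool_rot: [-0.008, 1.0, 0.001, -0.015]
ft_force: [-8.2, -0.3, 5.3]
grip_width: -0.0003
```

>>> move_arm --series '[[[-0.5,0,0,0,0,0,0],[-0.7,0,0,0,0,0,0],[-1.0,-0.3,0,0,0,0,0],[-0.8,-0.5,2.0,0,0,0,0],[-0.5,-0.5,3.0,0,0,0,0]]]'

```text
clock: 24.15
eef_pos: [0.4996, 0.163, 0.13]
tool_rot: [-0.01, 1.0, 0.001, -0.015]
ft_force: [0.1, -0.4, -0.0]
grip_width: -0.0
```

>>> move_arm --series '[[[-2.5,0,3,0,0,0,0],[-3,0,3,0,0,0,0],[-3,2,2,0,0,0,0],[-3,3,0,0,0,0,0],[-3,3,0,0,0,0,0]]]'

```text
clock: 24.65
eef_pos: [0.3571, 0.2438, 0.2192]
tool_rot: [-0.005, 1.0, 0.006, -0.004]
ft_force: [0.4, -0.1, 0.1]
grip_width: -0.0004
```

>>> move_arm --series '[[[-2,3.5,0,0,0,0,0],[-2,3.5,0,0,0,0,0],[-2,3.5,0,0,0,0,0],[-1,3.5,0,0,0,0,0],[0,1,0,0,0,0,0]]]'

```text
clock: 25.15
eef_pos: [0.2816, 0.4026, 0.2239]
tool_rot: [-0.008, 1.0, 0.012, 0.002]
ft_force: [-0.4, -0.6, 0.9]
grip_width: -0.0002
```

```bash
python3 meas.py scene12.png; python3 ang.py scene0.png scene12.png
python3 - <<'E'
from h import *
p,d=snap('top','top12.png'); obs()
cv2.imwrite('pics/crop12.png',cv2.resize(p[150:300,150:400,::-1],None,fx=3.2,fy=3.2,interpolation=cv2.INTER_CUBIC))
for n in ['top','scene']:
    C=cloud(n,np.load('/tmp/%s.npy'%n)).reshape(-1,3)
    def m(t,lo,hi,x0,x1,y0,y1):
        s=C[(C[:,2]>lo)&(C[:,2]<hi)&(C[:,0]>x0)&(C[:,0]<x1)&(C[:,1]>y0)&(C[:,1]<y1)]
        if len(s): print(n,t,len(s),s.mean(0).round(4),s.min(0).round(3),s.max(0).round(3))
    m('handle',.14,.2,.505,.65,-.15,.09);m('knob',.085,.12,.5,.6,.14,.2);m('plate',.1,.16,.5,.7,.23,.35)
    m('weight',.02,.15,.38,.47,.02,.1);m('carton',.02,.07,.38,.5,.15,.32);m('stand',.02,.15,.63,.8,0,.12);m('candle',.02,.15,.63,.8,-.2,-.05)
E
```

```text
[([0.544, -0.034, 0.094], 0.63)]
scene0.png [np.float64(110.7), np.float64(235.9), np.float64(352.1)]
scene12.png [np.float64(108.8), np.float64(234.0), np.float64(350.5)]
{'clock': 25.3, 'eef_pos': [0.283, 0.399, 0.223], 'tool_rot': [-0.006, 1.0, 0.01, 0.001], 'ft_force': [0.683, -0.792, 0.435], 'grip_width': -0.0, 'joint_pos': [0.948, 0.209, -0.057, 1.287, 0.01, 0.935]}
top handle 94 [0.5167 0.0229 0.1502] [0.507 0.013 0.146] [0.527 0.033 0.154]
top knob 62 [0.5554 0.1716 0.096 ] [0.547 0.163 0.087] [0.563 0.181 0.101]
top plate 372 [0.5676 0.2711 0.1192] [0.518 0.264 0.1  ] [0.617 0.281 0.13 ]
top weight 234 [0.441  0.0557 0.0489] [0.422 0.038 0.021] [0.458 0.075 0.066]
top carton 1585 [0.4439 0.2269 0.0497] [0.405 0.176 0.02 ] [0.483 0.283 0.056]
top stand 607 [0.708  0.0402 0.0553] [0.654 0.    0.02 ] [0.735 0.089 0.089]
top candle 149 [ 0.6842 -0.1137  0.0381] [ 0.669 -0.127  0.025] [ 0.696 -0.097  0.055]
scene handle 104 [0.5214 0.0239 0.1471] [0.508 0.013 0.14 ] [0.53  0.034 0.151]
scene knob 88 [0.5601 0.1727 0.0938] [0.55  0.164 0.085] [0.567 0.181 0.099]
scene plate 283 [0.5789 0.2706 0.1231] [0.52  0.264 0.1  ] [0.621 0.279 0.128]
scene weight 287 [0.4491 0.0589 0.0431] [0.428 0.039 0.02 ] [0.462 0.076 0.062]
scene carton 1756 [0.4547 0.2282 0.0461] [0.407 0.176 0.02 ] [0.487 0.28  0.053]
scene stand 225 [0.7139 0.0462 0.0648] [0.657 0.001 0.02 ] [0.737 0.091 0.088]
scene candle 218 [ 0.6842 -0.1131  0.0383] [ 0.669 -0.127  0.021] [ 0.7   -0.097  0.051]
```

View pics/crop12.png

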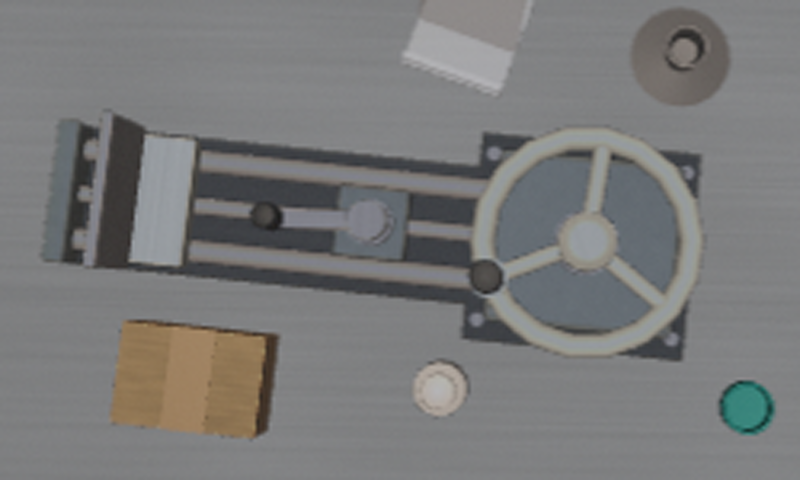

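The top view shows the handle back at its start (crop 486,276), the lever along the bed with its knob at (266,216), and everything else unmoved. I'm handing in.

```bash
python3 -c "
from workcell import bot
print(bot.job_done())"
```

```text
the job is handed in; nothing more can be done
None
```

The job is done and handed in at about 25 s: one full clockwise turn of the wheel, then the lock lever pushed clockwise to its stop. No verdict was reported.

- **Wheel:** The last pictures put the handle about 1.8° past its start, roughly 2 mm at the handle. The stop plate moved out about 30 mm, which is one pitch.
- **Lock lever:** The knob stopped moving under an 8 N push, at the angle expected for locked. The top view shows the arm lying along the bed.
- **Forces:** The wrist readings I saw (one at the end of each half-second move) stayed under 10 N. Nothing was pinched or gripped.
- **Bystanders:** The weight, carton, phone stand and candle holder measured unmoved, within about 2 mm between the first and last pictures. I checked the cap by eye in the last top picture. The tape roll I last saw in place partway through the turn, and the arm went nowhere near it after that.
- **Went wrong:** About a third of the way round, the finger drifted outward and touched the handle only with its corner. I backed off, re-centred and carried on.
- **Disagreed:** The trained finder kept reporting the middle of the wheel when asked for the handle, so I measured the wheel angle from the spokes and the depth images instead.

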